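# Rehang the splash guard of the chocolate tempering machine

### The job

The splash guard of the tempering machine is hanging on its drying stand. Squeeze its two orange tabs together to draw the sprung hinge pins, lift it off, and hang it back on the machine: lower it into the machine's cradles, press it gently down over the sprung pads to their firm stop, and let go so that both pins spring into their holes. Do not force the guard against the stand or the machine, and leave the other things alone.

Things in the scene. Friction and masses are not known exactly. Their poses are not given: they have to be found in the camera images.
- guard: Splash guard, 0.28 kg: aluminium tube (diameter 18, length 150) with a clear orange-framed flap hanging to 76 below the tube's axis (flap 124 wide, 7 thick). Origin: on the tube's axis at mid-length; y along the tube, z up, x through the flap; front and back alike. A brass pin (diameter 8) sticks out 10 beyond each tube end at rest. Held by the tabs, it hangs freely about the line of the squeeze.
- pin_left (a joint): How far the guard's +y pin is drawn in with its tab, m: 0 = fully out, 0.012 = fully drawn. Its spring pushes out with 6 N at 0 and 11 N at 0.012: grip the tabs with about 25 to 40 N. In a hole it reads below 0.002; pressing on a cheek beside its hole about 0.005 to 0.010.
- pin_right (a joint): The same for the guard's -y pin.
- stand: Drying stand, fixed: wooden base 130 x 235 x 12, two white posts with cheeks; at the start the guard's tube lies in its two open-topped cradles, pins in the cheeks' holes. Origin: on the table under the middle of the hinge line, z up, y along the hinge line. Hinge line 145 and highest parts 182 above the table. Pins drawn, the guard lifts straight up; 135 of lift lets the flap clear the cheeks.
- machine: Tempering machine, fixed: steel housing 250 x 250, 120 high, from 45 behind the hinge line (+x side), rails and a chocolate wheel up to 167 high, and two aluminium posts at y = -100 and +100, 189 high, that carry a pair of cradles. Origin: on the table under the middle of the hinge line, z up, y along the hinge line, +x towards the housing.
- machine_seat (a point): Middle of the machine's hinge line at nominal height, 145 above the table; axes as the machine's. The cradles are clamped by hand, both equally high, up to 12 above or below this point: find the true seat by feel. Each is a U open at the top, 22 wide in x with flared lips; cheeks' inner faces 155 apart, flared tops reaching 37 above the cradles' hinge line, square pin holes 11 x 11 on that line.
- pot: Orange pot, diameter 100, height 75, bystander. Origin: centre of its underside.
- jar_a: Small clear jar with white cap, diameter 46, height 85, bystander. Origin: centre of its underside.
- jar_b: Small clear jar with white cap, diameter 46, height 85, bystander. Origin: centre of its underside.
- jar_c: Small amber jar with metal cap, diameter 46, height 85, bystander. Origin: centre of its underside.
- spatula: Pink spatula, 200 long, lying on the table, bystander. Origin: underside.
- dish: White dish, diameter 90, height 40, bystander. Origin: centre of its underside.
- pinch (a point): Point midway between the guard's two orange upright tabs, 34 above the tube's axis; axes as the guard's. Tabs: 16 wide (x), 6 thick (y), from the tube (its top is 9 above its axis) to 44 above the axis. Outer faces 52 apart at rest; squeezed together along y they come to firm stops 28 apart, pins then 2 inside the tube ends. A black block 13 wide between them tops out 24 above the axis.
- machine_front (a point): Point on the machine 60 below machine_seat, axes the same. Seating: the tube meets two orange sprung pads 5 above the cradles' hinge line; 5.5 further down, against 2 rising to 7 N, it meets a firm stop. Pins can spring in only in the last 2 before the stop, so keep pressing while letting the tabs out; merely laid on the pads it does not lock. 12 N of push is plenty; over 25 N bends it.
Things that resemble listed ones, but are neither listed nor needed, are in the scene too. Of the things that look like the guard, the smallest one is meant.

How it is judged:
By the outcome, as a careful person would: the job done as asked, in the order asked, and still so for the second after the job is handed in, with the robot touching nothing.
It also fails if it takes over 54 s, if anything falls off the work surface, if the arm or the gripper's body presses on something with over 40 N, if the wrist force passes 120 N, or if a joint passes its speed limit or range.

### The arm

A 6-joint arm with a two-finger parallel gripper is mounted at the origin on the work surface. World frame = base frame: x ahead of the robot, y to its left, z up, the work surface at z = 0. Lengths are in mm, angles in rad, forces in N, time in s.
With the tool pointing down it reaches from about 350 to 975 mm from the base axis. Payload 7.1 kg.
Tool frame: the origin (TCP) lies on the centre line of the jaws, within the pads' length; the fingertips stand 17 mm ahead of it and the grasp point (between the pads) lies 2 mm behind it; z points along the fingers, y is the direction in which the jaws open and shut (so a half turn about z gives the same grasp; the last joint's range is limited). The gripper opens to 88 mm and grips with 3 to 60 N. Pads are 20 mm wide; open, the fingers measure 115 mm over their backs; the gripper's body (75 mm by 178 mm) begins 61 mm behind the grasp point.
Start: joints at [-1.144, 0.423, 1.63, -0, 1.089, -0.019], TCP at [269.502, -563.892, 239.675] pointing down, gripper open.
Joint ranges: [-3, 3], [-0.9, 2.11], [0.09, 2.58], [-1.31, 4.45], [0.11, 2.69], [-2.54, 2.54]. Speed limits (rad/s): [2.39, 2.39, 3.01, 3.14, 3.14, 3.14].

### API

Orientations are given as a rotation vector (axis times angle).
In Python, from workcell import ctrl, imaging, workorder gives the robot as it stands. The module is installed in compiled form; this text tells all that it offers.
- The arm moves only by the shell command python3 -m crank 'ROWS' [OPENING]. ROWS is JSON, a list of rows, each an object with "travel": the shift along the tool's x, y, z as a fraction of full scale, a list of three; "turn": the turn about the tool's z as a fraction of full scale. In form: [{"travel": [dx, dy, dz], "turn": turn}, ...]. A call has 1 to 20 rows; each row shifts and turns the pose as measured when the row begins, along the tool's axes as they then stand; what a row does not reach is not made up. Full scale, the value 1, is 5 cm for a shift and 0.1 rad for a turn. A row lasts 1/10 s, in which the tool goes at most 50 mm and 8.59 degrees, less where a joint would pass 70% of its speed; a pose out of reach is approached as far as the arm can. A call with a number of a shift or a turn outside -1 to 1 is refused whole. A call with a gripper value outside its range is refused whole. OPENING is the gripper command: -1 is shut, 1 is fully open, values between are in proportion, set as the call begins (- or left out, the last holds). The fingers move at their own pace and stop on an object; the grip force is fixed at half the most. Time passes only in rows, so rows that do not move let the fingers close. It gives the time, the measured TCP pose, the force and the opening at its end, in the units of the state.
- ctrl.get_obs(): the state, without advancing time (a new reading comes with each control period).
- imaging.get_image(name): name is "side" or "top" or "wrist"; returns the picture (400x640x3 uint8, blue, green, red); there is no depth.
- imaging.camera_info(name): a dict with "camera_matrix" (3x3 intrinsics, pixels), "k1" (the pictures are not rectified: a ray, as slopes to the right and down, at radius r is drawn at 1 + k1 r^2 times it, then the intrinsics apply), "rvec" (rotation vector, rad) and "tvec" (3), from world to camera coordinates, as OpenCV has them. Camera axes: x right, y down, z forward; pixel columns grow to the right and rows downward; lengths in mm; the calibration is good to about 2 mm. A picture is of the moment at which its call begins: read the wrist's pose just before it. camera_info takes no time and is no camera call; for the wrist camera it gives the pose at the moment of the call.
- workorder.close_job(): hands the job in, once; it reports no verdict.
The state is a dict: "t": time; "qpos": joint angles; "qvel": joint speeds; "joint_torque": joint torques, N m; "ee_pos": TCP position; "orientation": TCP orientation; "ft_force": force on the tool from outside, world axes, zero at the start; "moment": the same for the moment, N m; "width": finger opening in mm.
Only numpy, scipy, OpenCV 4.12 (cv2) and the standard library are available. Lean on these libraries where they do the work, as an engineer would, in place of code of your own. Each camera call takes 0.05 s, during which the arm holds its last target.

## Working session

There is one attempt and no reset: what is moved stays moved. The work goes in short steps, Python scripts to look and compute and a shell command to move; the robot and the scene stay as the last step left them, time stands still between calls to the robot, and variables do not carry over. Pictures are saved under pics/ and viewed, and the job is handed in when it is done.

```bash
mkdir -p pics
python3 - <<'E'
from workcell import ctrl, imaging
import cv2,numpy as np
o=ctrl.get_obs()
for k,v in o.items(): print(k,np.round(v,3))
for n in ["side","top","wrist"]:
    cv2.imwrite(f"pics/{n}0.png",imaging.get_image(n))
    c=imaging.camera_info(n); print(n,{k:np.round(v,3).tolist() for k,v in c.items()})
E
```

```text
t 0.0
qpos [-1.144  0.424  1.631  0.     1.089 -0.019]
qvel [-0.001 -0.    -0.002 -0.002  0.001 -0.001]
joint_torque [-2.0000e-03 -5.4464e+01 -2.7368e+01  6.4000e-02  2.3000e-02 -0.0000e+00]
ee_pos [ 269.302 -563.416  238.912]
orientation [-3.062 -0.694  0.   ]
ft_force [-0.414  0.696 -0.865]
moment [0.015 0.021 0.004]
width 87.795
side {'camera_matrix': [[463.147, 0.0, 320.606], [0.0, 463.147, 203.146], [0.0, 0.0, 1.0]], 'k1': -0.047, 'rvec': [0.246, -2.788, 1.299], 'tvec': [439.975, 173.102, 1423.872]}
top {'camera_matrix': [[490.012, 0.0, 317.351], [0.0, 490.012, 198.765], [0.0, 0.0, 1.0]], 'k1': 0.005, 'rvec': [2.138, -2.13, 0.184], 'tvec': [-17.801, 470.668, 1449.348]}
wrist {'camera_matrix': [[291.483, 0.0, 316.551], [0.0, 291.483, 195.231], [0.0, 0.0, 1.0]], 'k1': 0.005, 'rvec': [-2.451, 1.543, 0.221], 'tvec': [-624.166, -33.916, 391.755]}
```

View pics/side0.png

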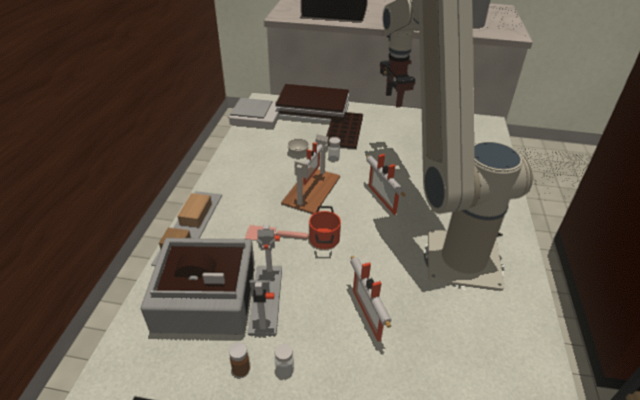

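View pics/top0.png

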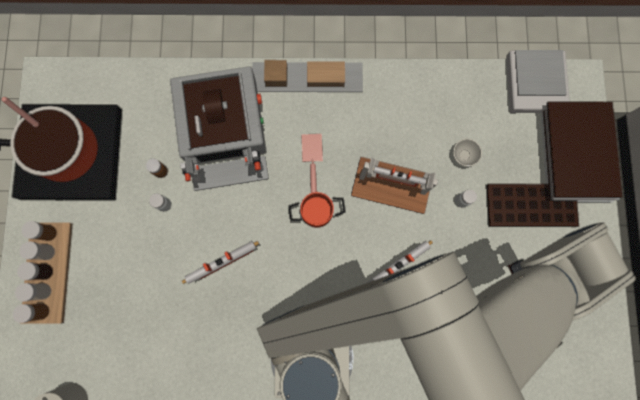

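View pics/wrist0.png

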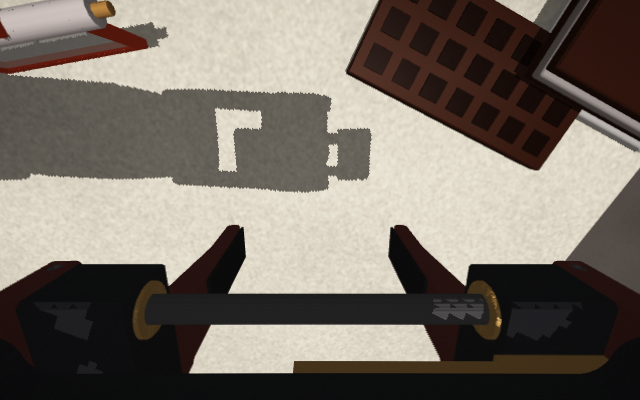

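The three guard-like things in top view are at (220,262) and (403,262), which are standing loose, and at (398,177), which is on the stand. The one on the stand should be the smallest. I'll confirm that with enlarged crops.

```bash
cat > h.py <<'E'
import numpy as np,cv2
def cam(imaging,n):
    c=imaging.camera_info(n); return {k:np.array(v,float) for k,v in c.items()}
def D(c): return np.array([float(c['k1']),0,0,0])
def ray(c,uv):
    p=cv2.undistortPoints(np.array([[uv]],float),c['camera_matrix'],D(c))[0,0]
    R=cv2.Rodrigues(c['rvec'])[0]; o=-R.T@c['tvec'].ravel(); return o,R.T@np.array([p[0],p[1],1])
def onz(c,uv,z):
    o,d=ray(c,uv); return o+d*(z-o[2])/d[2]
def proj(c,P):
    return cv2.projectPoints(np.array(P,float).reshape(-1,3),c['rvec'],c['tvec'],c['camera_matrix'],D(c))[0].reshape(-1,2)
E
python3 - <<'E'
import cv2
a=cv2.imread("pics/top0.png");s=cv2.imread("pics/side0.png")
cv2.imwrite("pics/c1.png",cv2.resize(a[150:220,345:445],None,fx=8,fy=8,interpolation=cv2.INTER_CUBIC))
cv2.imwrite("pics/c2.png",cv2.resize(a[60:195,165:275],None,fx=6,fy=4.4*6/4.4*0.74,interpolation=cv2.INTER_CUBIC) if 0 else cv2.resize(a[100:195,165:275],None,fx=6,fy=6,interpolation=cv2.INTER_CUBIC))
cv2.imwrite("pics/c3.png",cv2.resize(s[130:215,270:410],None,fx=5.5,fy=5.5,interpolation=cv2.INTER_CUBIC))
E
```

```text
(no output)
```

View pics/c1.png

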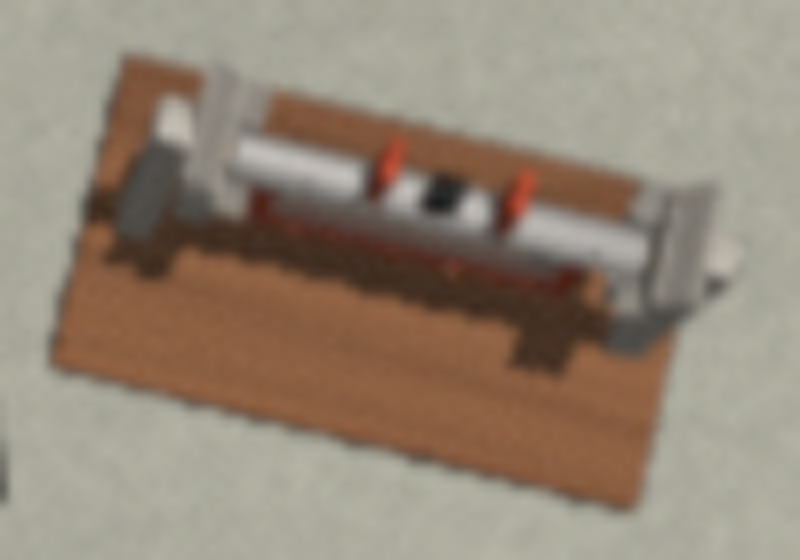

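View pics/c2.png

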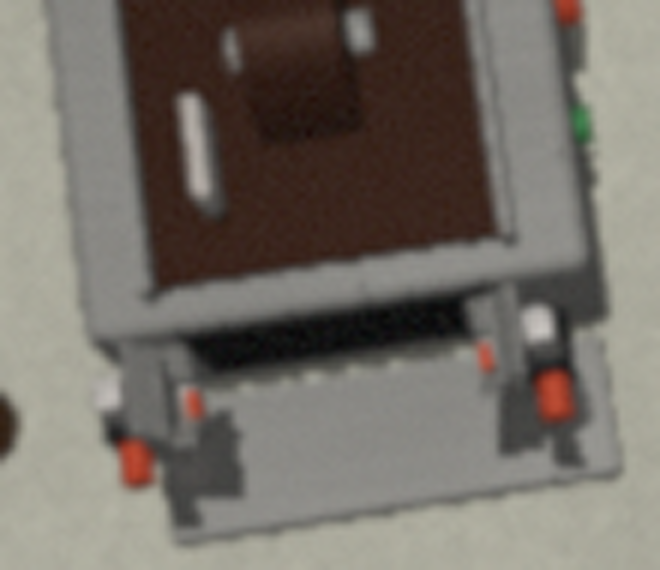

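View pics/c3.png

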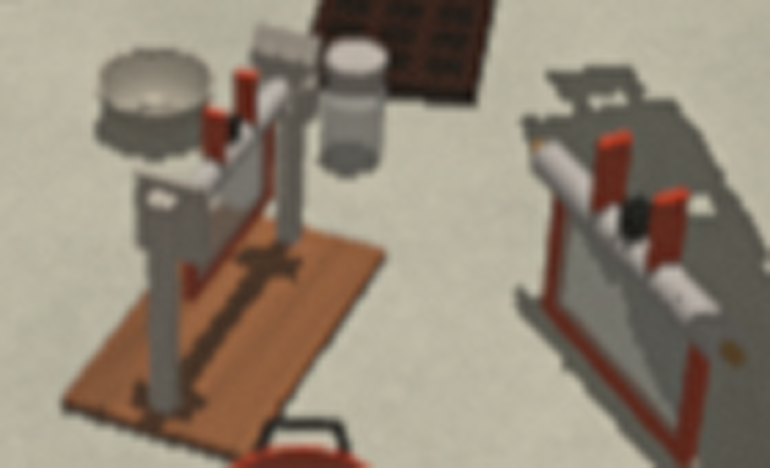

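Run:
```python
from workcell import imaging
from h import *
c=cam(imaging,"top")
f=lambda x,y:(345+(x-3.5)/8,150+(y-3.5)/8)
print("tube ends",[onz(c,f(*p),154).round(1) for p in [(243,157),(648,245)]])
print("tab tops",[onz(c,f(*p),189).round(1) for p in [(398,145),(527,177)]])
print("stand base corners",[onz(c,f(*p),12).round(1) for p in [(125,58),(55,365),(635,508)]])
print("cheek tops",[onz(c,f(*p),182).round(1) for p in [(222,65),(205,190),(712,190),(680,303)]])
g=lambda x,y:(165+(x-2.5)/6,100+(y-2.5)/6)
print("m pads",[onz(c,g(*p),150).round(1) for p in [(192,403),(486,358)]])
print("m post tops",[onz(c,g(*p),182).round(1) for p in [(125,350),(170,345),(135,412),(170,415),(470,295),(512,285),(523,350)]])
print("m front edge",[onz(c,g(*p),120).round(1) for p in [(95,340),(590,265)]])
print("base",[onz(c,g(*p),6).round(1) for p in [(180,545),(620,472)]])
for n,u,z in [("pot",(317,210),75),("jarA",(469,198),85),("jarB",(160,202),85),("jarC",(157,168),85),("dish",(466,153),40),("g1",(220,262),85),("g2",(403,262),85)]: print(n,onz(c,u,z).round(0))
```

```text
tube ends [array([ 536.9, -178.8,  154. ]), array([ 505.6, -321.1,  154. ])]
tab tops [array([ 533.1, -228.1,  189. ]), array([ 522. , -272.3,  189. ])]
stand base corners [array([ 609.8, -150.4,   12. ]), array([ 487.2, -121.9,   12. ]), array([ 432. , -344.9,   12. ])]
cheek tops [array([ 563.1, -168.6,  182. ]), array([ 518.5, -162. ,  182. ]), array([ 519.2, -337.6,  182. ]), array([ 479.3, -325.1,  182. ])]
m pads [array([542.9, 327.4, 150. ]), array([565.4, 189. , 150. ])]
m post tops [array([560.3, 351.6, 182. ]), array([562.8, 330.8, 182. ]), array([530.9, 345.5, 182. ]), array([529.5, 329.3, 182. ]), array([587.3, 192.5, 182. ]), array([592.2, 173.1, 182. ]), array([561.1, 167.2, 182. ])]
m front edge [array([581.2, 383.4, 120. ]), array([619.9, 144. , 120. ])]
base [array([501.5, 366.4,   6. ]), array([541.1, 138.8,   6. ])]
pot [431. -15.  75.]
jarA [ 467. -463.   85.]
jarB [452. 446.  85.]
jarC [554. 461.  85.]
dish [ 616. -475.   40.]
g1 [277. 264.  85.]
g2 [ 279. -264.   85.]
```

```bash
cat >> h.py <<'E'
from scipy.spatial.transform import Rotation as Ro
def plan(ctrl,T,yaw=None):
    o=ctrl.get_obs(); R=Ro.from_rotvec(o['orientation']).as_matrix(); p=np.array(o['ee_pos'])
    yc=np.arctan2(-R[0,1],R[1,1])
    print("t",o['t'],"p",p.round(1),"yaw(y-axis)",round(yc,4),"z",R[:,2].round(4),"F",np.round(o['ft_force'],2),"M",np.round(o['moment'],3),"w",round(o['width'],1),'q',np.round(o['qpos'],2))
    dt=0
    if yaw is not None:
        dy=(yaw-yc+np.pi/2)%np.pi-np.pi/2
        dt=-dy # tool z down
        print("turn fs",round(dt/0.1,3))
    R2=R@Ro.from_rotvec([0,0,dt]).as_matrix()
    print("shift fs after turn",(R2.T@(np.array(T)-p)/50).round(3),"before turn",(R.T@(np.array(T)-p)/50).round(3))
E
python3 - <<'E'
from workcell import imaging,ctrl
from h import *
plan(ctrl,[521,-250,330],-0.217)
o=ctrl.get_obs();R=Ro.from_rotvec(o['orientation']).as_matrix()
c=cam(imaging,'wrist');Rc=cv2.Rodrigues(c['rvec'])[0]
print("cam in tool",R.T@(-Rc.T@c['tvec']-o['ee_pos']),"\n",R.T@Rc.T)
E
```

```text
t 0.15 p [ 269.3 -563.6  239.1] yaw(y-axis) -2.6958 z [-5.e-04  1.e-03 -1.e+00] F [ 0.05  0.38 -0.43] M [0.025 0.044 0.029] w 87.5 q [-1.14  0.42  1.63  0.    1.09 -0.02]
turn fs 6.628
shift fs after turn [ 3.564 -7.21  -1.814] before turn [ 7.245 -3.491 -1.814]
cam in tool [ 7.69968351e+01  4.25299196e-02 -1.45422500e+02] 
 [[ 1.03962315e-03 -9.60527390e-01 -2.78183485e-01]
 [ 9.99999127e-01  1.22559423e-03 -4.94618088e-04]
 [ 8.16034294e-04 -2.78182728e-01  9.60527826e-01]]
```

```bash
python3 -m crank '[{"travel":[0,0,-0.26],"turn":0.95},{"travel":[0,0,-0.26],"turn":0.95},{"travel":[0,0,-0.26],"turn":0.95},{"travel":[0,0,-0.26],"turn":0.95},{"travel":[0,0,-0.26],"turn":0.95},{"travel":[0,0,-0.26],"turn":0.95},{"travel":[0,0,-0.26],"turn":0.93}]' 1
python3 - <<'E'
from workcell import imaging,ctrl
from h import *
plan(ctrl,[521,-250,330],-0.217)
E
```

```text
t: 0.85
ee_pos: [268.3, -561.2, 328.1]
orientation: [-3.109, 0.379, 0.01]
ft_force: [0.3, 0.8, -0.5]
width: 87.9
t 0.85 p [ 268.3 -561.2  328.1] yaw(y-axis) 2.899 z [-0.0049  0.0107 -0.9999] F [ 0.28  0.8  -0.46] M [ 0.044  0.012 -0.008] w 87.9 q [-1.14  0.34  1.54 -0.    1.27  0.67]
turn fs -0.256
shift fs after turn [ 3.596e+00 -7.166e+00  4.000e-03] before turn [ 3.412e+00 -7.255e+00  4.000e-03]
```

```bash
python3 -m crank '[{"travel":[0.36,-0.72,0],"turn":-0.1},{"travel":[0.36,-0.72,0],"turn":-0.1},{"travel":[0.36,-0.72,0],"turn":0},{"travel":[0.36,-0.72,0],"turn":0},{"travel":[0.36,-0.72,0],"turn":0},{"travel":[0.36,-0.72,0],"turn":0},{"travel":[0.36,-0.72,0],"turn":0},{"travel":[0.36,-0.72,0],"turn":0},{"travel":[0.36,-0.72,0],"turn":0},{"travel":[0.36,-0.72,0],"turn":0},{"travel":[0,0,0],"turn":0},{"travel":[0,0,0],"turn":0}]'
python3 - <<'E'
from workcell import imaging,ctrl
from h import *
plan(ctrl,[521,-250,330],-0.217)
E
```

```text
t: 2.05
ee_pos: [533.3, -240.2, 329.1]
orientation: [-3.113, 0.356, 0.011]
ft_force: [-0.0, -1.0, -0.0]
width: 87.6
t 2.05 p [ 533.3 -240.2  329.1] yaw(y-axis) 2.9138 z [-0.0059  0.0091 -0.9999] F [-0.04 -0.97 -0.  ] M [ 0.029 -0.009  0.001] w 87.6 q [-0.45  0.28  1.63  0.01  1.25  1.35]
turn fs -0.108
shift fs after turn [-0.199  0.244 -0.018] before turn [-0.196  0.246 -0.018]
```

Run:
```python
from workcell import imaging,ctrl
from h import *
import pickle
c=cam(imaging,'wrist'); im=imaging.get_image('wrist'); cv2.imwrite('pics/w1.png',im); pickle.dump(c,open('w1.pkl','wb'))
```

```text
(no output)
```

View pics/w1.png

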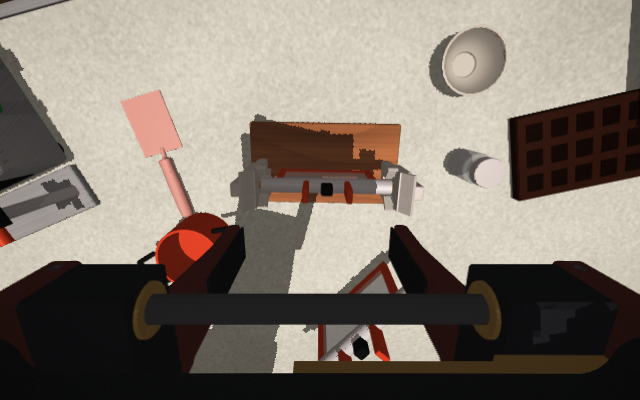

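Run:
```python
import cv2
a=cv2.imread("pics/w1.png")
cv2.imwrite("pics/w1c.png",cv2.resize(a[150:225,225:430],None,fx=3.9,fy=3.9,interpolation=cv2.INTER_CUBIC))
```

```text
(no output)
```

View pics/w1c.png

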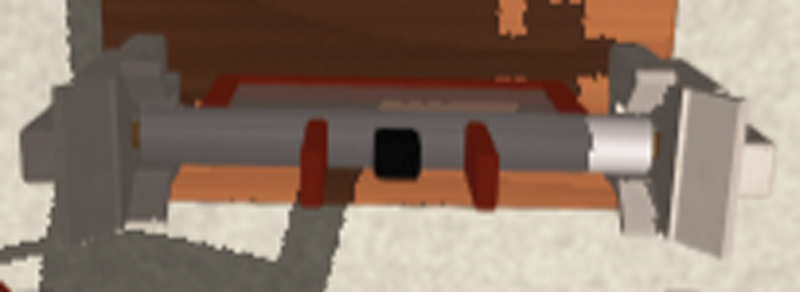

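Run:
```python
from h import *
import pickle
c=pickle.load(open('w1.pkl','rb'))
f=lambda x,y:(225+(x-1.5)/3.9,150+(y-1.5)/3.9)
a=onz(c,f(313,181),189);b=onz(c,f(486,181),189);print(a,b,(a+b)/2,np.linalg.norm(a-b),np.arctan2(-(a-b)[0],(a-b)[1]))
a=onz(c,f(139,141),147);b=onz(c,f(655,144),147);print(a,b,(a+b)/2,np.linalg.norm(a-b),np.arctan2(-(a-b)[0],(a-b)[1]))
```

```text
[ 528.57443653 -225.27943536  189.        ] [ 518.51105476 -269.40869307  189.        ] [ 523.54274565 -247.34406421  189.        ] 45.26215901197024 -0.2242092090738585
[ 540.30492707 -172.77418597  147.        ] [ 505.26738653 -322.04541037  147.        ] [ 522.7861568  -247.40979817  147.        ] 153.32816988446024 -0.23055039931738447
```

```bash
python3 - <<'E'
from workcell import imaging,ctrl
from h import *
plan(ctrl,[540,256,330],0.161)
E
python3 -m crank '[{"travel":[0,0,0],"turn":-0.9},{"travel":[0,0,0],"turn":-0.9},{"travel":[0,0,0],"turn":-0.9},{"travel":[0,0,0],"turn":-0.9},{"travel":[0,0,0],"turn":-0.2},{"travel":[0,0,0],"turn":0}]'
python3 - <<'E'
from workcell import imaging,ctrl
from h import *
plan(ctrl,[540,256,330],0.161)
E
```

```text
t 2.1 p [ 533.2 -240.5  329.1] yaw(y-axis) 2.9129 z [-0.0058  0.0095 -0.9999] F [-0.22  0.09  0.74] M [ 0.015  0.043 -0.002] w 87.9 q [-0.45  0.28  1.63  0.01  1.25  1.35]
turn fs -3.897
shift fs after turn [ 1.727 -9.778  0.075] before turn [-2.117 -9.702  0.075]
t: 2.7
ee_pos: [528.0, -247.0, 328.4]
orientation: [-3.122, -0.243, 0.012]
ft_force: [-0.1, -0.2, 0.6]
width: 87.7
t 2.7 p [ 528.  -247.   328.4] yaw(y-axis) -2.9864 z [-0.0083  0.0092 -0.9999] F [-0.08 -0.22  0.64] M [-0.021 -0.01   0.017] w 87.7 q [-0.46  0.28  1.63  0.    1.25  0.95]
turn fs -0.058
shift fs after turn [ 1.85  -9.89   0.059] before turn [ 1.792 -9.901  0.059]
```

```bash
python3 -m crank '[{"travel":[0.13,-0.72,0],"turn":0},{"travel":[0.13,-0.72,0],"turn":0},{"travel":[0.13,-0.72,0],"turn":0},{"travel":[0.13,-0.72,0],"turn":0},{"travel":[0.13,-0.72,0],"turn":0},{"travel":[0.13,-0.72,0],"turn":0},{"travel":[0.13,-0.72,0],"turn":0},{"travel":[0.13,-0.72,0],"turn":0},{"travel":[0.13,-0.72,0],"turn":0},{"travel":[0.13,-0.72,0],"turn":0},{"travel":[0.13,-0.72,0],"turn":0},{"travel":[0.13,-0.72,0],"turn":0},{"travel":[0.13,-0.72,0],"turn":0},{"travel":[0.05,-0.3,0],"turn":0},{"travel":[0,0,0],"turn":0},{"travel":[0,0,0],"turn":0}]'
python3 - <<'E'
from workcell import imaging,ctrl
from h import *
import pickle
plan(ctrl,[540,256,330],0.161)
c=cam(imaging,'wrist'); im=imaging.get_image('wrist'); cv2.imwrite('pics/w2.png',im); pickle.dump(c,open('w2.pkl','wb'))
E
```

```text
t: 4.3
ee_pos: [548.9, 251.4, 332.6]
orientation: [-3.13, -0.169, 0.009]
ft_force: [-0.2, -0.5, -0.0]
width: 87.9
t 4.3 p [548.9 251.4 332.6] yaw(y-axis) -3.0337 z [-0.006   0.0068 -1.    ] F [-0.2  -0.46 -0.03] M [0.067 0.062 0.05 ] w 87.9 q [0.41 0.3  1.59 0.01 1.26 1.87]
turn fs -0.531
shift fs after turn [-0.161 -0.12   0.053] before turn [-0.167 -0.111  0.053]
```

View pics/w2.png

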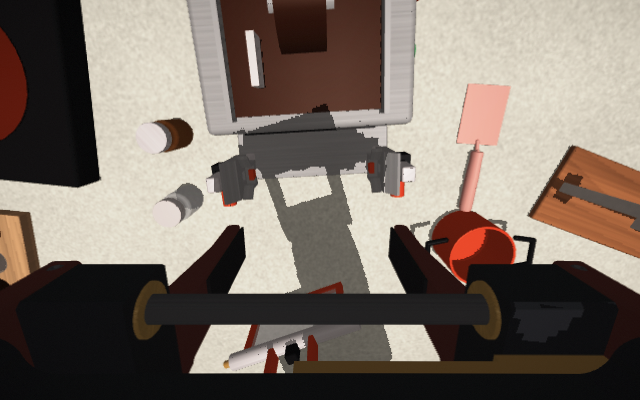

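Run:
```python
import cv2
a=cv2.imread("pics/w2.png")
a=cv2.convertScaleAbs(a,alpha=1.6,beta=10)
cv2.imwrite("pics/w2c.png",cv2.resize(a[120:215,200:425],None,fx=3.5,fy=3.5,interpolation=cv2.INTER_CUBIC))
```

```text
(no output)
```

View pics/w2c.png

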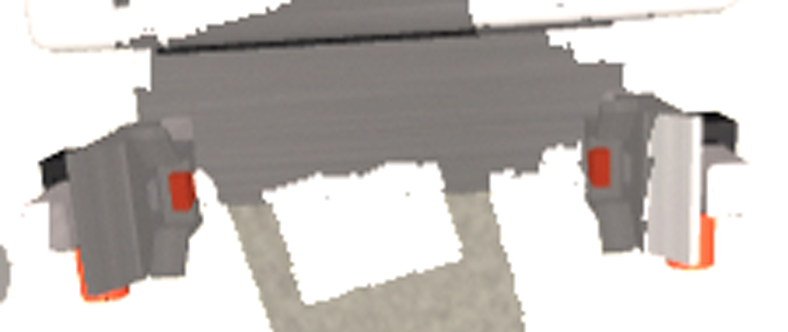

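Run:
```python
from workcell import imaging
from h import *
import pickle
c=pickle.load(open('w2.pkl','rb')); t=cam(imaging,'top'); s=cam(imaging,'side')
im=cv2.imread('pics/w2.png'); hsv=cv2.cvtColor(im,cv2.COLOR_BGR2HSV)
m=cv2.inRange(hsv,(0,150,60),(12,255,255))
for i,r in enumerate(zip(*[x for x in cv2.connectedComponentsWithStats(m)[2:]])):
    if r[0][4]>15 and 120<r[1][1]<215 and 200<r[1][0]<430: print(r[0],r[1])
tp=cv2.imread('pics/top0.png'); m=cv2.inRange(cv2.cvtColor(tp,cv2.COLOR_BGR2HSV),(0,120,60),(15,255,255))
for r in zip(*cv2.connectedComponentsWithStats(m)[2:]):
    if r[0][4]>3 and 60<r[1][1]<195 and 165<r[1][0]<275: print('top',r[0],r[1])
f=lambda x,y:(200+(x-1.25)/3.5,120+(y-1.25)/3.5)
g=lambda x,y:(165+(x-2.5)/6,100+(y-2.5)/6)
def tri(r1,r2):
    (o1,d1),(o2,d2)=r1,r2; k=np.linalg.lstsq(np.c_[d1,-d2],o2-o1,rcond=None)[0]; p,q=o1+k[0]*d1,o2+k[1]*d2; return ((p+q)/2).round(1),np.linalg.norm(p-q).round(2)
for a,b in [((182,191),(192,403)),((599,168),(486,358))]:
    print(tri(ray(c,f(*a)),ray(t,g(*b))))
for z in (129,141,153):
    a,b=onz(c,f(182,191),z),onz(c,f(599,168),z);print(z,a,b,(a+b)/2,np.arctan2(-(a-b)[0],(a-b)[1]))
    a,b=onz(t,g(192,403),z),onz(t,g(486,358),z);print('top',(a+b)/2,np.arctan2(-(a-b)[0],(a-b)[1]))
# cheek tops outer corner
for z in (170,182,194):
    P=[onz(c,f(*p),z)[:2].round(1) for p in [(70,155),(103,295),(652,117),(645,255),(700,117),(698,266)]]; print(z,P)
```

```text
[     0      0    640    400 240035] [313.47378924 200.93530943]
[368 162   6  11  61] [370.60655738 167.09836066]
[248 169   8  11  70] [251.52857143 173.92857143]
[391 181  13  16  70] [400.57142857 189.51428571]
[222 191  15  15  45] [227.4        201.46666667]
top [257  94   5  10  38] [258.71052632  98.5       ]
top [245 158   2   4   6] [245.5 159.5]
top [254 161   7   9  49] [256.87755102 165.14285714]
top [196 166   3   3   7] [197. 167.]
top [185 173   6   8  37] [187.21621622 176.24324324]
(array([544.7, 329.4, 142.5]), np.float64(0.11))
(array([567.6, 190.8, 139.9]), np.float64(0.88))
129 [541.35942933 332.28494601 129.        ] [565.46540917 188.97244542 129.        ] [553.41241925 260.62869571 129.        ] 0.16664574294387124
top [559.28751846 262.40518081 129.        ] 0.16102462329538858
141 [544.2831326  329.75411462 141.        ] [567.55935765 191.37459058 141.        ] [555.92124512 260.5643526  141.        ] 0.16664574294387072
top [556.3328106  260.00684213 141.        ] 0.16102462329538864
153 [547.20683586 327.22328322 153.        ] [569.65330612 193.77673574 153.        ] [558.43007099 260.50000948 153.        ] 0.1666457429438702
top [553.37810275 257.60850345 153.        ] 0.16102462329538858
170 [array([558.8, 358.2]), array([514.8, 347.1]), array([589.7, 183.9]), array([546.9, 178.5]), array([591.3, 169.6]), array([545.2, 161.4])]
182 [array([561.4, 354.3]), array([519.1, 343.6]), array([591.2, 186.8]), array([550. , 181.6]), array([592.7, 173. ]), array([548.4, 165.2])]
194 [array([564.1, 350.4]), array([523.5, 340.2]), array([592.6, 189.7]), array([553.1, 184.7]), array([594.1, 176.5]), array([551.5, 169. ])]
```

```bash
python3 - <<'E'
from workcell import imaging,ctrl
from h import *
plan(ctrl,[523,-247.4,300],-0.226)
E
python3 -m crank '[{"travel":[-0.05,0.4,0],"turn":0.5},{"travel":[-0.05,0.72,0],"turn":0.3},{"travel":[-0.05,0.72,0],"turn":0.3},{"travel":[-0.05,0.72,0],"turn":0.3},{"travel":[-0.05,0.72,0],"turn":0.3},{"travel":[-0.05,0.72,0],"turn":0.3},{"travel":[-0.05,0.72,0],"turn":0.3},{"travel":[-0.05,0.72,0],"turn":0.3},{"travel":[0,0.72,0],"turn":0.3},{"travel":[0,0.72,0],"turn":0.2},{"travel":[0,0.72,0],"turn":0.2},{"travel":[0,0.72,0],"turn":0.2},{"travel":[0,0.6,0],"turn":0.2},{"travel":[0,0.4,0],"turn":0},{"travel":[0,0,0],"turn":0}]'
python3 - <<'E'
from workcell import imaging,ctrl
from h import *
plan(ctrl,[523,-247.4,230],-0.226)
E
```

```text
t 4.35 p [549.  251.  332.6] yaw(y-axis) -3.0343 z [-0.006   0.0069 -1.    ] F [-0.86  0.24  0.53] M [ 0.027 -0.002  0.019] w 88.0 q [0.4  0.3  1.59 0.01 1.26 1.87]
turn fs 3.333
shift fs after turn [1.732 9.835 0.586] before turn [-1.58   9.86   0.586]
t: 5.85
ee_pos: [459.9, -247.1, 332.6]
orientation: [-3.103, 0.486, 0.007]
ft_force: [-0.0, -0.1, -0.7]
width: 87.7
t 5.85 p [ 459.9 -247.1  332.6] yaw(y-axis) 2.831 z [-0.0041  0.0013 -1.    ] F [-0.   -0.14 -0.72] M [ 0.029 -0.007 -0.015] w 87.7 q [-0.52  0.17  1.76 -0.    1.22  1.37]
turn fs -0.846
shift fs after turn [ 1.24  -0.277  2.047] before turn [ 1.212 -0.381  2.047]
```

```bash
python3 -m crank '[{"travel":[0.3,-0.07,0.1],"turn":-0.3},{"travel":[0.3,-0.07,0.2],"turn":-0.3},{"travel":[0.3,-0.07,0.2],"turn":-0.25},{"travel":[0.3,-0.07,0.2],"turn":0},{"travel":[0,0,0.1],"turn":0},{"travel":[0,0,0],"turn":0}]'
python3 - <<'E'
from workcell import imaging,ctrl
from h import *
plan(ctrl,[523,-247.4,230],-0.226)
E
```

```text
t: 6.45
ee_pos: [525.2, -248.3, 290.1]
orientation: [-3.121, 0.343, 0.004]
ft_force: [-0.1, -0.5, -0.0]
width: 87.7
t 6.45 p [ 525.2 -248.3  290.1] yaw(y-axis) 2.9228 z [-0.0026  0.0017 -1.    ] F [-0.1  -0.49 -0.02] M [0.083 0.024 0.04 ] w 87.7 q [-0.46  0.31  1.68  0.    1.16  1.33]
turn fs 0.072
shift fs after turn [-0.045 -0.007  1.202] before turn [-0.044 -0.007  1.202]
```

```bash
python3 -m crank '[{"travel":[-0.02,0,0.4],"turn":0.07},{"travel":[-0.02,0,0.4],"turn":0},{"travel":[0,0,0.35],"turn":0},{"travel":[0,0,0.1],"turn":0},{"travel":[0,0,0],"turn":0}]'
python3 - <<'E'
from workcell import imaging,ctrl
from h import *
import pickle
plan(ctrl,[523,-247.4,177],-0.226)
c=cam(imaging,'wrist'); im=imaging.get_image('wrist'); cv2.imwrite('pics/w3.png',im); pickle.dump(c,open('w3.pkl','wb'))
E
```

```text
t: 6.95
ee_pos: [523.0, -246.3, 228.0]
orientation: [-3.122, 0.349, 0.001]
ft_force: [0.0, -0.4, -0.2]
width: 87.8
t 6.95 p [ 523.  -246.3  228. ] yaw(y-axis) 2.9192 z [-3.e-04  6.e-04 -1.e+00] F [ 0.04 -0.39 -0.15] M [-0.001  0.048  0.005] w 87.8 q [-0.46  0.37  1.75  0.    1.03  1.33]
turn fs 0.036
shift fs after turn [0.005 0.023 1.02 ] before turn [0.005 0.023 1.02 ]
```

View pics/w3.png

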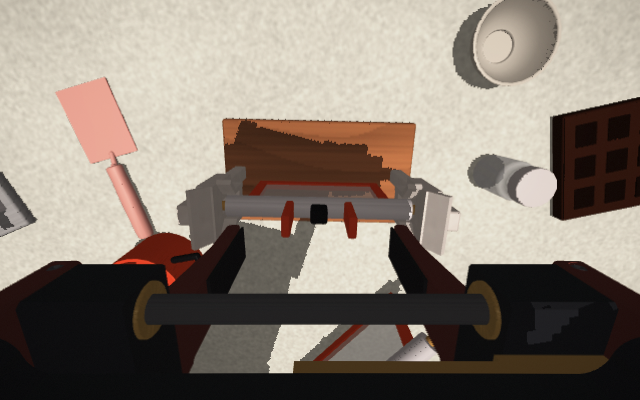

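The tabs at px (287,220) and (351,220) sit centred between the fingertips at (240,230) and (393,230), so I'll descend.

```bash
python3 -m crank '[{"travel":[0,0.02,0.25],"turn":0.03},{"travel":[0,0,0.25],"turn":0},{"travel":[0,0,0.25],"turn":0},{"travel":[0,0,0.2],"turn":0},{"travel":[0,0,0.05],"turn":0},{"travel":[0,0,0],"turn":0}]'
python3 - <<'E'
from workcell import imaging,ctrl
from h import *
import pickle
plan(ctrl,[523,-247.4,177],-0.226)
c=cam(imaging,'wrist'); im=imaging.get_image('wrist'); cv2.imwrite('pics/w4.png',im)
E
```

```text
t: 7.6
ee_pos: [523.8, -247.9, 176.0]
orientation: [3.121, -0.354, 0.005]
ft_force: [0.5, -0.6, -0.6]
width: 87.7
t 7.6 p [ 523.8 -247.9  176. ] yaw(y-axis) 2.9159 z [ 0.0029 -0.0011 -1.    ] F [ 0.54 -0.62 -0.58] M [ 0.075 -0.026  0.029] w 87.7 q [-0.46  0.44  1.78  0.    0.92  1.33]
turn fs 0.003
shift fs after turn [-0.019 -0.007 -0.02 ] before turn [-0.019 -0.007 -0.02 ]
```

View pics/w4.png

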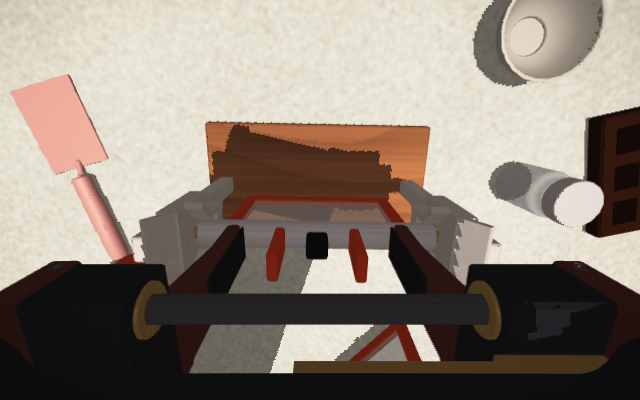

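```bash
python3 -m crank '[{"travel":[0,0,0],"turn":0},{"travel":[0,0,0],"turn":0},{"travel":[0,0,0],"turn":0},{"travel":[0,0,0],"turn":0},{"travel":[0,0,0],"turn":0},{"travel":[0,0,0],"turn":0},{"travel":[0,0,0],"turn":0},{"travel":[0,0,0],"turn":0}]' -1
python3 - <<'E'
from workcell import imaging,ctrl
from h import *
import pickle
plan(ctrl,[523,-247.4,177],-0.226)
c=cam(imaging,'wrist'); im=imaging.get_image('wrist'); cv2.imwrite('pics/w5.png',im)
E
```

```text
t: 8.45
ee_pos: [524.8, -248.5, 177.9]
orientation: [3.12, -0.353, 0.009]
ft_force: [-0.4, -0.1, 2.0]
width: 27.8
t 8.45 p [ 524.8 -248.5  177.9] yaw(y-axis) 2.9161 z [ 0.0057 -0.0026 -1.    ] F [-0.41 -0.05  1.96] M [ 0.299 -0.014  0.007] w 27.8 q [-0.46  0.43  1.78  0.    0.92  1.33]
turn fs 0.005
shift fs after turn [-0.041 -0.012  0.017] before turn [-0.041 -0.013  0.017]
```

View pics/w5.png

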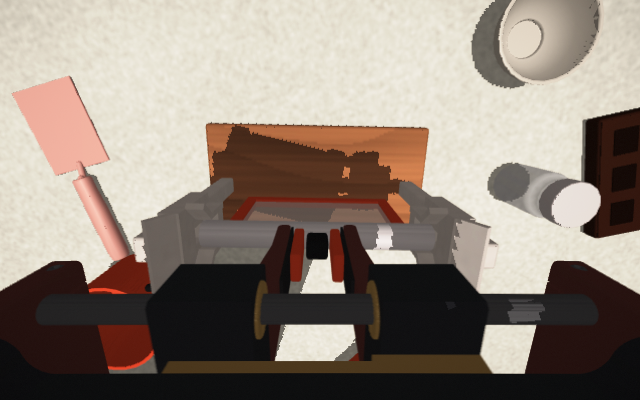

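Width reads 27.8, so both tabs are at their stops and the pins are drawn. Lifting straight up.

```bash
python3 -m crank '[{"travel":[0,0,-0.1],"turn":0},{"travel":[0,0,-0.1],"turn":0},{"travel":[0,0,-0.15],"turn":0},{"travel":[0,0,-0.2],"turn":0}]' -1
python3 - <<'E'
from workcell import imaging,ctrl
from h import *
plan(ctrl,[524.5,-248.2,330],-0.226)
E
```

```text
t: 8.9
ee_pos: [523.2, -247.5, 205.2]
orientation: [-3.122, 0.354, -0.002]
ft_force: [0.1, -0.4, -3.7]
width: 27.6
t 8.9 p [ 523.2 -247.5  205.2] yaw(y-axis) 2.9158 z [ 1.5e-03 -2.0e-04 -1.0e+00] F [ 0.06 -0.37 -3.66] M [ 0.019 -0.013  0.014] w 27.6 q [-0.46  0.4   1.76  0.    0.98  1.33]
turn fs 0.002
shift fs after turn [ 0.032  0.007 -2.495] before turn [ 0.032  0.007 -2.495]
```

```bash
python3 -m crank '[{"travel":[0.01,0,-0.25],"turn":0},{"travel":[0.01,0,-0.25],"turn":0},{"travel":[0.01,0,-0.25],"turn":0},{"travel":[0.01,0,-0.25],"turn":0},{"travel":[0,0,-0.25],"turn":0},{"travel":[0,0,-0.25],"turn":0},{"travel":[0,0,-0.25],"turn":0},{"travel":[0,0,-0.25],"turn":0},{"travel":[0,0,-0.25],"turn":0},{"travel":[0,0,-0.25],"turn":0},{"travel":[0,0,-0.2],"turn":0},{"travel":[0,0,0],"turn":0},{"travel":[0,0,0],"turn":0}]'
python3 - <<'E'
from workcell import imaging,ctrl
from h import *
plan(ctrl,[550,258,340],0.165)
cv2.imwrite('pics/w6.png',imaging.get_image('wrist'))
cv2.imwrite('pics/s6.png',imaging.get_image('side'))
E
```

```text
t: 10.2
ee_pos: [525.6, -248.2, 356.3]
orientation: [3.12, -0.354, 0.011]
ft_force: [0.2, -0.0, -2.4]
width: 27.2
t 10.2 p [ 525.6 -248.2  356.3] yaw(y-axis) 2.9157 z [ 0.0066 -0.0027 -1.    ] F [ 0.19 -0.02 -2.43] M [ 0.085  0.044 -0.012] w 27.2 q [-0.46  0.24  1.61  0.    1.28  1.33]
turn fs -3.908
shift fs after turn [ 2.142 -9.908  0.301] before turn [-1.794 -9.977  0.301]
```

View pics/w6.png

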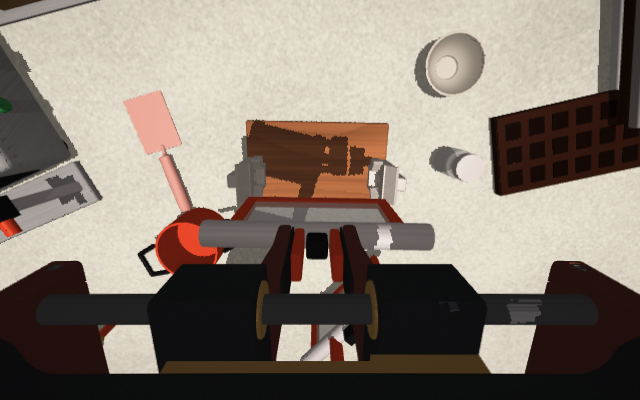

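View pics/s6.png

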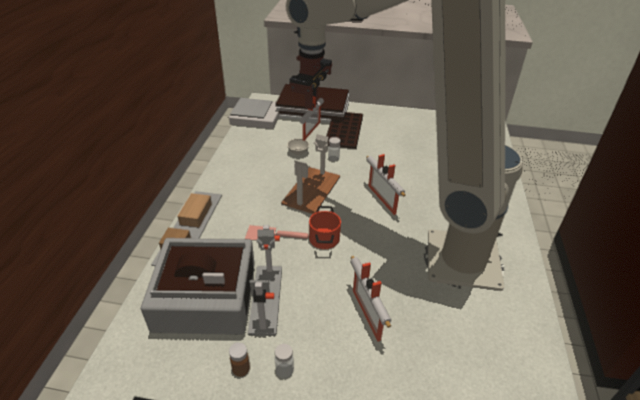

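```bash
python3 -m crank '[{"travel":[0,-0.2,0],"turn":-0.2},{"travel":[-0.05,-0.4,0],"turn":-0.25},{"travel":[-0.05,-0.5,0],"turn":-0.25},{"travel":[-0.05,-0.6,0],"turn":-0.25},{"travel":[-0.05,-0.6,0],"turn":-0.25},{"travel":[0,-0.6,0],"turn":-0.25},{"travel":[0,-0.6,0],"turn":-0.25},{"travel":[0,-0.6,0],"turn":-0.25},{"travel":[0,-0.6,0],"turn":-0.25},{"travel":[0,-0.6,0],"turn":-0.25},{"travel":[0.03,-0.6,0],"turn":-0.25},{"travel":[0.05,-0.6,0],"turn":-0.25},{"travel":[0.05,-0.6,0],"turn":-0.25},{"travel":[0.05,-0.5,0],"turn":-0.2},{"travel":[0.05,-0.4,0],"turn":0},{"travel":[0.05,-0.3,0],"turn":0},{"travel":[0,0,0],"turn":0},{"travel":[0,0,0],"turn":0}]'
python3 - <<'E'
from workcell import imaging,ctrl
from h import *
plan(ctrl,[556,260,340],0.165)
E
```

```text
t: 12.1
ee_pos: [535.2, 193.7, 344.8]
orientation: [-3.131, -0.228, 0.02]
ft_force: [0.5, -0.2, -2.7]
width: 27.6
t 12.1 p [535.2 193.7 344.8] yaw(y-axis) -2.9962 z [-0.0128  0.0011 -0.9999] F [ 0.54 -0.17 -2.75] M [0.009 0.029 0.022] w 27.6 q [0.32 0.24 1.64 0.01 1.27 1.75]
turn fs -0.196
shift fs after turn [ 0.63  -1.24   0.092] before turn [ 0.606 -1.252  0.092]
```

```bash
python3 -m crank '[{"travel":[0.1,-0.2,0],"turn":-0.05},{"travel":[0.15,-0.3,0],"turn":-0.05},{"travel":[0.15,-0.3,0],"turn":-0.05},{"travel":[0.12,-0.25,0],"turn":-0.05},{"travel":[0.1,-0.15,0],"turn":-0.05},{"travel":[0,0,0],"turn":0},{"travel":[0,0,0],"turn":0},{"travel":[0,0,0],"turn":0}]'
python3 - <<'E'
from workcell import imaging,ctrl
from h import *
import pickle
plan(ctrl,[556,260,340],0.165)
c=cam(imaging,'wrist');pickle.dump(c,open('w7.pkl','wb'))
im=imaging.get_image('wrist');cv2.imwrite('pics/w7r.png',im)
cv2.imwrite('pics/w7.png',cv2.resize(cv2.convertScaleAbs(im[120:290,180:450],alpha=1.5,beta=10),None,fx=2.9,fy=2.9,interpolation=cv2.INTER_CUBIC))
E
```

```text
t: 12.9
ee_pos: [559.2, 262.0, 343.8]
orientation: [-3.129, -0.268, 0.021]
ft_force: [0.0, -0.9, -2.3]
width: 27.4
t 12.9 p [559.2 262.  343.8] yaw(y-axis) -2.9709 z [-1.330e-02  4.000e-04 -9.999e-01] F [ 0.05 -0.88 -2.27] M [-0.005  0.004 -0.021] w 27.4 q [0.42 0.32 1.54 0.01 1.3  1.81]
turn fs 0.057
shift fs after turn [-0.068  0.03   0.077] before turn [-0.068  0.03   0.077]
```

View pics/w7.png

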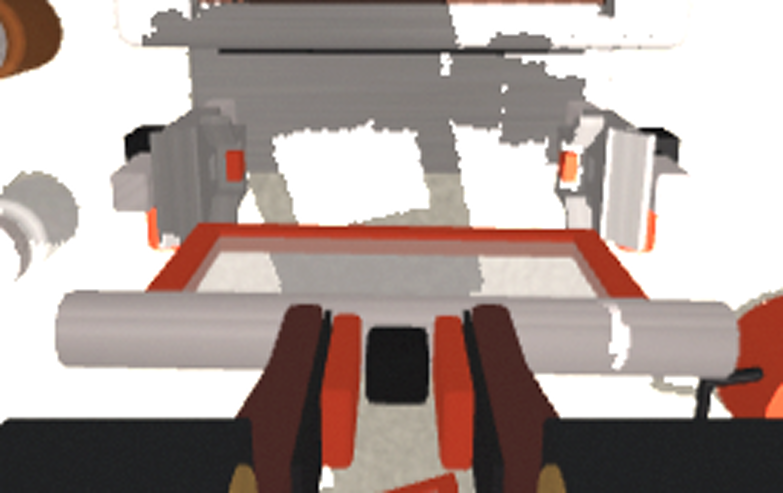

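Run:
```python
from h import *
import pickle
c=pickle.load(open('w7.pkl','rb'))
f=lambda x,y:(180+(x-.95)/2.9,120+(y-.95)/2.9)
def pr(n,a,b): print(n,a.round(1),b.round(1),((a+b)/2).round(1),np.linalg.norm(a-b).round(1),round(np.arctan2(-(a-b)[0],(a-b)[1]),4))
pr('tube',onz(c,f(57,328),311),onz(c,f(738,339),311))
pr('pads',onz(c,f(235,165),141),onz(c,f(568,166),141))
for z in (170,182,194): 
  a=[onz(c,f(*p),z) for p in [(148,243),(195,241),(652,247),(610,247),(200,107),(605,125)]]
  pr('cheek',a[0],a[2]); pr('cheekin',a[1],a[3])
```

```text
tube [544.8 338.5 311. ] [568.9 184.9 311. ] [556.8 261.7 311. ] 155.5 0.1558
pads [544.4 329.6 141. ] [568.1 191.4 141. ] [556.2 260.5 141. ] 140.2 0.1695
cheek [514.6 355.4 170. ] [547.4 158.  170. ] [531.  256.7 170. ] 200.1 0.1646
cheekin [518.6 337.1 170. ] [544.5 174.4 170. ] [531.6 255.8 170. ] 164.7 0.1577
cheek [519.2 352.4 182. ] [550.8 162.5 182. ] [535.  257.4 182. ] 192.6 0.1646
cheekin [523.1 334.8 182. ] [548.  178.2 182. ] [535.5 256.5 182. ] 158.5 0.1577
cheek [523.8 349.4 194. ] [554.1 166.9 194. ] [539.  258.1 194. ] 185.0 0.1646
cheekin [527.6 332.5 194. ] [551.5 182.  194. ] [539.5 257.2 194. ] 152.3 0.1577
```

```bash
python3 -m crank '[{"travel":[0,0.01,0.2],"turn":0},{"travel":[0,0.01,0.25],"turn":0},{"travel":[0,0,0.25],"turn":0},{"travel":[0,0,0.25],"turn":0},{"travel":[0,0,0.25],"turn":0},{"travel":[0,0,0.25],"turn":0},{"travel":[0,0,0.2],"turn":0},{"travel":[0,0,0.2],"turn":0},{"travel":[0,0,0.1],"turn":0},{"travel":[0,0,0],"turn":0},{"travel":[0,0,0],"turn":0}]'
python3 - <<'E'
from workcell import imaging,ctrl
from h import *
import pickle
plan(ctrl,[558,260.5,230],0.168)
c=cam(imaging,'wrist');pickle.dump(c,open('w8.pkl','wb'))
im=imaging.get_image('wrist');cv2.imwrite('pics/w8r.png',im)
cv2.imwrite('pics/w8.png',cv2.resize(cv2.convertScaleAbs(im[120:290,180:450],alpha=1.5,beta=10),None,fx=2.9,fy=2.9,interpolation=cv2.INTER_CUBIC))
E
```

```text
t: 14.05
ee_pos: [556.7, 259.0, 235.9]
orientation: [-3.13, -0.265, 0.026]
ft_force: [0.7, -0.3, -2.3]
width: 27.0
t 14.05 p [556.7 259.  235.9] yaw(y-axis) -2.9727 z [-0.0164 -0.0011 -0.9999] F [ 0.66 -0.29 -2.27] M [-0.001 -0.081 -0.035] w 27.0 q [0.41 0.42 1.65 0.01 1.09 1.81]
turn fs 0.009
shift fs after turn [ 0.032 -0.025  0.117] before turn [ 0.033 -0.025  0.117]
```

View pics/w8.png

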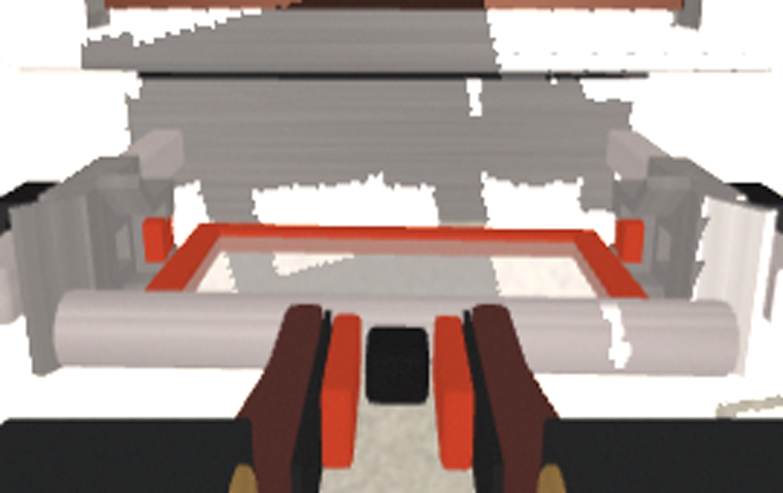

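Run:
```python
from h import *
import pickle
c=pickle.load(open('w8.pkl','rb'))
f=lambda x,y:(180+(x-.95)/2.9,120+(y-.95)/2.9)
def pr(n,a,b): print(n,a.round(1),b.round(1),((a+b)/2).round(1),np.linalg.norm(a-b).round(1),round(np.arctan2(-(a-b)[0],(a-b)[1]),4))
pr('tube',onz(c,f(57,328),206),onz(c,f(738,339),206))
for z in (135,141,147): pr('pads',onz(c,f(159,240),z),onz(c,f(628,241),z))
for z in (176,182,188):
  pr('cheek out near',onz(c,f(38,374),z),onz(c,f(745,376),z))
  pr('cheek far',onz(c,f(30,205),z),onz(c,f(745,205),z))
```

```text
tube [543.9 334.4 206. ] [567.3 183.3 206. ] [555.6 258.9 206. ] 153.0 0.1534
pads [541.6 330.7 135. ] [565.6 189.4 135. ] [553.6 260.  135. ] 143.3 0.1685
pads [543.9 329.2 141. ] [567.3 191.4 141. ] [555.6 260.3 141. ] 139.8 0.1685
pads [546.2 327.8 147. ] [569.  193.4 147. ] [557.6 260.6 147. ] 136.3 0.1685
cheek out near [513.9 349.5 176. ] [545.5 163.  176. ] [529.7 256.2 176. ] 189.1 0.1681
cheek far [561.  353.6 176. ] [591.5 176.7 176. ] [576.2 265.2 176. ] 179.5 0.1706
cheek out near [517.5 347.2 182. ] [548.2 166.2 182. ] [532.8 256.7 182. ] 183.6 0.1681
cheek far [563.2 351.2 182. ] [592.7 179.5 182. ] [577.9 265.4 182. ] 174.3 0.1706
cheek out near [521.  344.9 188. ] [550.8 169.4 188. ] [535.9 257.2 188. ] 178.0 0.1681
cheek far [565.3 348.8 188. ] [594.  182.3 188. ] [579.7 265.6 188. ] 169.0 0.1706
```

```bash
python3 -m crank '[{"travel":[0.02,-0.025,0],"turn":-0.07},{"travel":[0.02,0,0.15],"turn":0},{"travel":[0,0,0.15],"turn":0},{"travel":[0,0,0.12],"turn":0},{"travel":[0,0,0.1],"turn":0},{"travel":[0,0,0.0],"turn":0}]'
python3 - <<'E'
from workcell import imaging,ctrl
from h import *
plan(ctrl,[557.3,260.4,200],0.176)
E
```

```text
t: 14.7
ee_pos: [559.0, 261.1, 209.2]
orientation: [-3.128, -0.277, 0.021]
ft_force: [0.1, 0.2, -3.4]
width: 27.0
t 14.7 p [559.  261.1 209.2] yaw(y-axis) -2.965 z [-1.370e-02  1.000e-04 -9.999e-01] F [ 0.1   0.19 -3.36] M [ 0.006 -0.036  0.036] w 27.0 q [0.42 0.45 1.66 0.01 1.04 1.81]
turn fs 0.006
shift fs after turn [-0.033  0.008  0.184] before turn [-0.033  0.008  0.184]
```

```bash
python3 -m crank '[{"travel":[-0.03,0.01,0.05],"turn":0},{"travel":[0,0,0.07],"turn":0},{"travel":[0,0,0.05],"turn":0},{"travel":[0,0,0],"turn":0}]'
python3 - <<'E'
from workcell import imaging,ctrl
from h import *
import pickle
plan(ctrl,[557.3,260.4,190],0.176)
c=cam(imaging,'wrist');pickle.dump(c,open('w9.pkl','wb'))
im=imaging.get_image('wrist');cv2.imwrite('pics/w9r.png',im)
cv2.imwrite('pics/w9.png',cv2.resize(cv2.convertScaleAbs(im[120:290,180:450],alpha=1.5,beta=10),None,fx=2.9,fy=2.9,interpolation=cv2.INTER_CUBIC))
E
```

```text
t: 15.1
ee_pos: [557.3, 260.2, 199.9]
orientation: [-3.128, -0.277, 0.022]
ft_force: [0.4, -0.7, -3.1]
width: 27.0
t 15.1 p [557.3 260.2 199.9] yaw(y-axis) -2.9651 z [-0.0138  0.     -0.9999] F [ 0.39 -0.72 -3.12] M [ 0.004 -0.043  0.007] w 27.0 q [0.41 0.46 1.67 0.01 1.02 1.81]
turn fs 0.005
shift fs after turn [ 0.003 -0.003  0.197] before turn [ 0.003 -0.003  0.197]
```

View pics/w9.png

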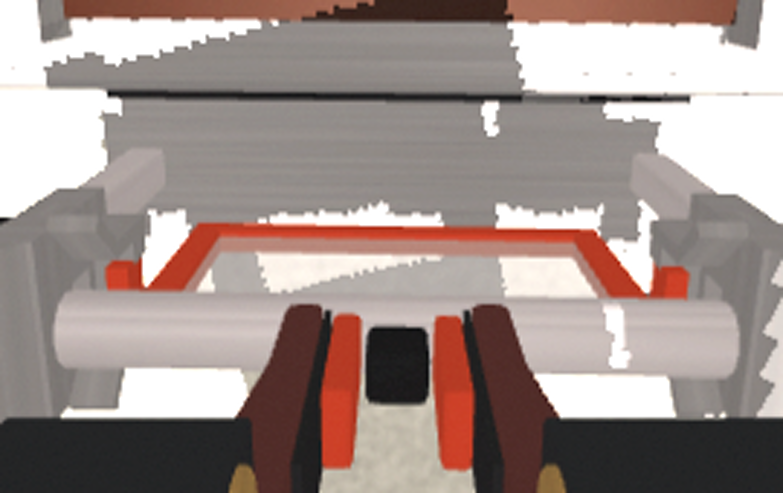

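```bash
python3 -m crank '[{"travel":[0,0,0.04],"turn":-0.08},{"travel":[0,0,0.05],"turn":0},{"travel":[0,0,0.05],"turn":0},{"travel":[0,0,0],"turn":0}]'
python3 - <<'E'
from workcell import imaging,ctrl
from h import *
plan(ctrl,[557.3,260.4,190],0.18)
E
```

```text
t: 15.55
ee_pos: [557.7, 260.4, 193.0]
orientation: [-3.126, -0.29, 0.02]
ft_force: [0.3, -0.1, -2.6]
width: 26.9
t 15.55 p [557.7 260.4 193. ] yaw(y-axis) -2.9563 z [-1.260e-02  5.000e-04 -9.999e-01] F [ 0.26 -0.12 -2.61] M [-0.05  -0.082  0.026] w 26.9 q [0.41 0.47 1.68 0.01 1.01 1.8 ]
turn fs 0.053
shift fs after turn [-0.007 -0.001  0.059] before turn [-0.007 -0.001  0.059]
```

```bash
python3 -m crank '[{"travel":[-0.007,0,0.04],"turn":0},{"travel":[0,0,0.04],"turn":0},{"travel":[0,0,0],"turn":0}]'; python3 -m crank '[{"travel":[0,0,0.04],"turn":0},{"travel":[0,0,0],"turn":0}]'
python3 - <<'E'
from workcell import imaging,ctrl
from h import *
plan(ctrl,[557.3,260.4,185],0.18)
E
```

```text
t: 15.85
ee_pos: [557.2, 260.4, 188.6]
orientation: [-3.126, -0.29, 0.02]
ft_force: [0.2, 0.0, -2.0]
width: 27.3
t: 16.05
ee_pos: [557.5, 260.5, 187.2]
orientation: [-3.126, -0.29, 0.019]
ft_force: [-1.6, -0.5, 2.6]
width: 27.2
t 16.05 p [557.5 260.5 187.2] yaw(y-axis) -2.9564 z [-1.200e-02  8.000e-04 -9.999e-01] F [-1.56 -0.48  2.57] M [-0.202  0.367  0.   ] w 27.2 q [0.42 0.48 1.68 0.01 0.99 1.8 ]
turn fs 0.052
shift fs after turn [-0.004  0.001  0.044] before turn [-0.004  0.001  0.044]
```

Run:
```python
from workcell import imaging,ctrl
from h import *
im=imaging.get_image('wrist');cv2.imwrite('pics/w10r.png',im)
cv2.imwrite('pics/w10.png',cv2.resize(cv2.convertScaleAbs(im[120:290,180:450],alpha=1.5,beta=10),None,fx=2.9,fy=2.9,interpolation=cv2.INTER_CUBIC))
s=imaging.get_image('side');cv2.imwrite('pics/s10.png',cv2.resize(s[190:350,200:330],None,fx=3.7,fy=3.7,interpolation=cv2.INTER_CUBIC))
```

```text
(no output)
```

View pics/w10.png

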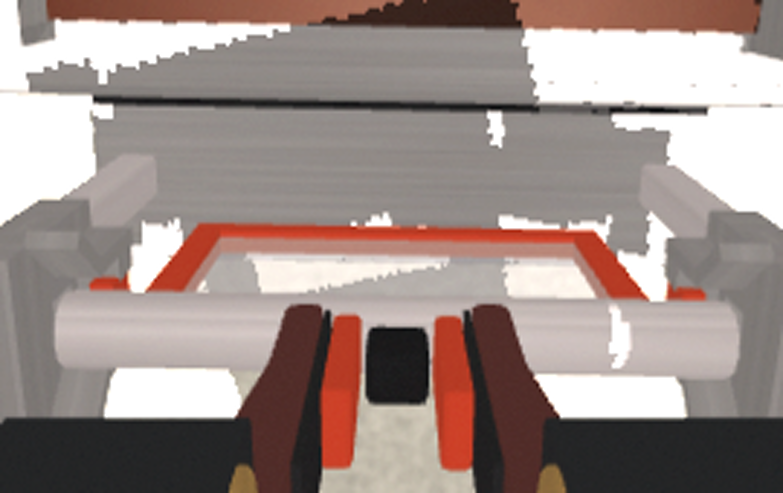

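View pics/s10.png

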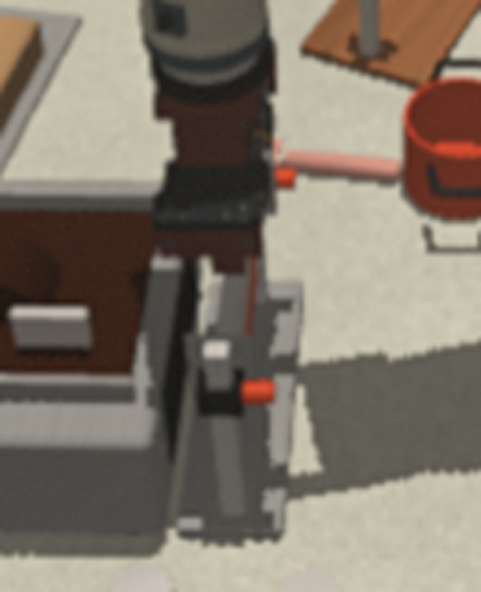

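Run:
```python
from workcell import imaging
from h import *
import pickle
pickle.dump(cam(imaging,'wrist'),open('w10.pkl','wb'))
obs={}
for n,fn in (('w2','w2'),('w7','w7r'),('w8','w8r'),('w9','w9r'),('w10','w10r')):
    im=cv2.imread(f'pics/{fn}.png');m=cv2.inRange(cv2.cvtColor(im,cv2.COLOR_BGR2HSV),(0,150,60),(12,255,255))
    L=[]
    for r in zip(*cv2.connectedComponentsWithStats(m)[2:]):
        if 10<r[0][4]<400 and 150<r[1][1]<235 and 200<r[1][0]<440 and r[0][2]<16: L.append(r); print(n,r[0],r[1].round(1))
```

```text
w2 [368 162   6  11  61] [370.6 167.1]
w2 [248 169   8  11  70] [251.5 173.9]
w2 [391 181  13  16  70] [400.6 189.5]
w2 [222 191  15  15  45] [227.4 201.5]
w7 [258 172   6  10  60] [260.5 176.5]
w7 [373 172   6  11  57] [375.4 176.9]
w7 [231 192   4  14  42] [232.3 198.6]
w7 [402 193   4  14  36] [403.9 199.6]
w9 [216 209  14  11 122] [222.6 214.6]
w9 [404 212  14  11 131] [410.6 217.2]
w10 [211 215  13   5  51] [217.2 217.5]
w10 [410 219  13   4  45] [415.6 220.7]
```

```bash
python3 -m crank '[{"travel":[0,0,0],"turn":0}]'; python3 -m crank '[{"travel":[-0.02,0,0],"turn":0},{"travel":[0,0,0],"turn":0}]';python3 - <<'E'
from workcell import imaging,ctrl
from h import *
plan(ctrl,[557.3,260.4,185],0.18)
E
```

```text
t: 16.25
ee_pos: [557.5, 260.5, 187.7]
orientation: [-3.126, -0.29, 0.018]
ft_force: [-2.7, -1.4, 1.1]
width: 27.2
t: 16.45
ee_pos: [557.2, 260.5, 188.1]
orientation: [-3.126, -0.29, 0.015]
ft_force: [-0.8, 0.3, -0.5]
width: 27.4
t 16.45 p [557.2 260.5 188.1] yaw(y-axis) -2.9563 z [-0.0098  0.0015 -1.    ] F [-0.77  0.33 -0.46] M [-0.132  0.083  0.023] w 27.4 q [0.42 0.47 1.68 0.01 0.99 1.8 ]
turn fs 0.053
shift fs after turn [0.001 0.002 0.063] before turn [0.001 0.002 0.063]
```

```bash
python3 -m crank '[{"travel":[-0.015,0,-0.04],"turn":0},{"travel":[-0.015,0,0],"turn":0},{"travel":[0,0,0],"turn":0}]'; python3 -m crank '[{"travel":[0,0,0.04],"turn":0},{"travel":[0,0,0.04],"turn":0},{"travel":[0,0,0],"turn":0}]';python3 - <<'E'
from workcell import imaging,ctrl
from h import *
plan(ctrl,[555.7,260.4,185],0.18)
E
```

```text
t: 16.75
ee_pos: [556.1, 260.3, 189.9]
orientation: [-3.126, -0.291, 0.014]
ft_force: [0.2, 0.0, -2.3]
width: 27.1
t: 17.05
ee_pos: [556.8, 260.6, 186.6]
orientation: [-3.125, -0.29, 0.011]
ft_force: [0.5, 0.7, 1.5]
width: 27.4
t 17.05 p [556.8 260.6 186.6] yaw(y-axis) -2.9562 z [-0.007   0.0025 -1.    ] F [0.46 0.69 1.55] M [-0.059  0.069  0.04 ] w 27.4 q [0.42 0.47 1.69 0.01 0.99 1.8 ]
turn fs 0.054
shift fs after turn [-0.022 -0.     0.032] before turn [-0.022 -0.001  0.032]
```

```bash
python3 -m crank '[{"travel":[0,0,0.03],"turn":0},{"travel":[0,0,0.02],"turn":0}]'; python3 -m crank '[{"travel":[0,0,0.04],"turn":0},{"travel":[0,0,0.03],"turn":0}]';python3 - <<'E'
from workcell import imaging,ctrl
from h import *
plan(ctrl,[556.5,260.4,185],0.18)
im=imaging.get_image('wrist')
cv2.imwrite('pics/w11.png',cv2.resize(cv2.convertScaleAbs(im[120:290,180:450],alpha=1.5,beta=10),None,fx=2.9,fy=2.9,interpolation=cv2.INTER_CUBIC))
E
```

```text
t: 17.25
ee_pos: [556.8, 260.6, 184.7]
orientation: [-3.125, -0.29, 0.01]
ft_force: [-0.5, -0.2, 4.5]
width: 27.3
t: 17.45
ee_pos: [556.9, 260.7, 182.1]
orientation: [-3.125, -0.29, 0.01]
ft_force: [-3.7, -2.0, 15.1]
width: 27.4
t 17.45 p [556.9 260.7 182.1] yaw(y-axis) -2.9563 z [-0.0065  0.0028 -1.    ] F [-3.66 -1.98 15.07] M [-0.485  0.706 -0.04 ] w 27.4 q [0.42 0.48 1.69 0.01 0.98 1.8 ]
turn fs 0.053
shift fs after turn [-0.01   0.004 -0.057] before turn [-0.01   0.004 -0.057]
```

View pics/w11.png

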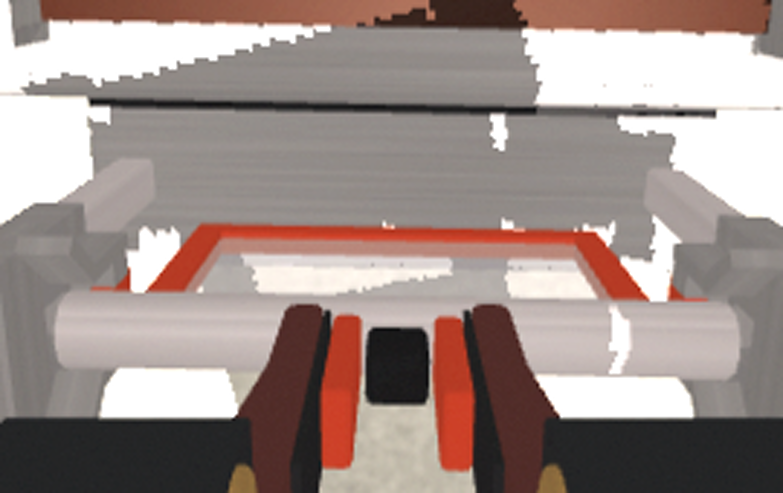

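Firm stop found: pad contact at TCP z≈188, stop at ≈182.4. I'll ease to a gentle push, then check it before letting the tabs out.

```bash
python3 -m crank '[{"travel":[0,0,0.005],"turn":0}]'; python3 -m crank '[{"travel":[-0.005,0,0.015],"turn":0}]'
```

```text
t: 17.6
ee_pos: [556.8, 260.6, 182.6]
orientation: [-3.125, -0.29, 0.01]
ft_force: [-1.1, -1.6, 6.7]
width: 27.0
t: 17.7
ee_pos: [556.7, 260.6, 182.5]
orientation: [-3.125, -0.291, 0.009]
ft_force: [-0.6, -0.7, 6.3]
width: 27.3
```

```bash
python3 -m crank '[{"travel":[0,0,0.018],"turn":0},{"travel":[0,0,0.018],"turn":0}]' -0.2; python3 -m crank '[{"travel":[0,0,0.018],"turn":0},{"travel":[0,0,0.018],"turn":0}]' -0.1
```

```text
t: 17.9
ee_pos: [557.0, 261.1, 182.1]
orientation: [-3.124, -0.29, 0.007]
ft_force: [-2.0, -0.4, 8.0]
width: 35.0
t: 18.1
ee_pos: [557.4, 261.4, 181.9]
orientation: [-3.123, -0.289, 0.005]
ft_force: [-1.7, -1.1, 8.3]
width: 39.4
```

```bash
python3 -m crank '[{"travel":[0,0,0.018],"turn":0},{"travel":[0,0,0.016],"turn":0}]' 0; python3 -m crank '[{"travel":[0,0,0.016],"turn":0},{"travel":[0,0,0.016],"turn":0}]' 0.1
python3 - <<'E'
from workcell import imaging
import cv2
im=imaging.get_image('wrist')
cv2.imwrite('pics/w12.png',cv2.resize(cv2.convertScaleAbs(im[120:290,180:450],alpha=1.5,beta=10),None,fx=2.9,fy=2.9,interpolation=cv2.INTER_CUBIC))
E
```

```text
t: 18.3
ee_pos: [557.8, 261.7, 181.7]
orientation: [-3.123, -0.289, 0.003]
ft_force: [-0.5, -0.9, 7.5]
width: 43.9
t: 18.5
ee_pos: [558.3, 261.8, 181.4]
orientation: [-3.122, -0.288, 0.001]
ft_force: [-0.6, -0.3, 6.7]
width: 48.4
```

View pics/w12.png

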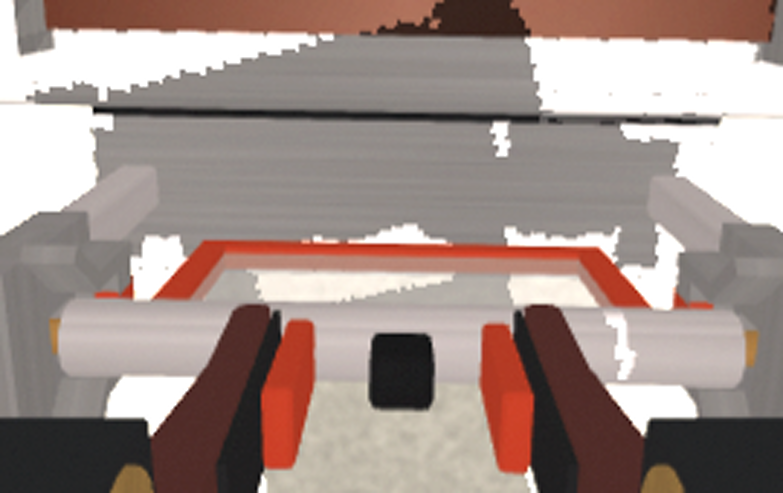

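```bash
python3 -m crank '[{"travel":[0,0,0.016],"turn":0},{"travel":[0,0,0.012],"turn":0},{"travel":[0,0,0.005],"turn":0}]' 0.22; python3 -m crank '[{"travel":[0,0,0],"turn":0},{"travel":[0,0,0],"turn":0},{"travel":[0,0,0],"turn":0},{"travel":[0,0,0],"turn":0}]' 0.9
python3 - <<'E'
from workcell import imaging,ctrl
from h import *
plan(ctrl,[556.5,260.4,185],0.168)
im=imaging.get_image('wrist')
cv2.imwrite('pics/w13.png',cv2.resize(cv2.convertScaleAbs(im[120:290,180:450],alpha=1.5,beta=10),None,fx=2.9,fy=2.9,interpolation=cv2.INTER_CUBIC))
E
```

```text
t: 18.85
ee_pos: [558.3, 261.6, 179.8]
orientation: [-3.122, -0.288, 0.0]
ft_force: [-0.6, -0.7, -0.3]
width: 53.8
t: 19.25
ee_pos: [557.4, 261.6, 178.5]
orientation: [-3.123, -0.288, 0.004]
ft_force: [-0.5, 1.3, 0.9]
width: 81.4
t 19.25 p [557.4 261.6 178.5] yaw(y-axis) -2.9574 z [-0.0029  0.0053 -1.    ] F [-0.46  1.31  0.93] M [0.046 0.016 0.02 ] w 81.4 q [0.42 0.48 1.69 0.01 0.97 1.8 ]
turn fs 0.162
shift fs after turn [-0.023  0.02  -0.131] before turn [-0.023  0.02  -0.131]
```

View pics/w13.png

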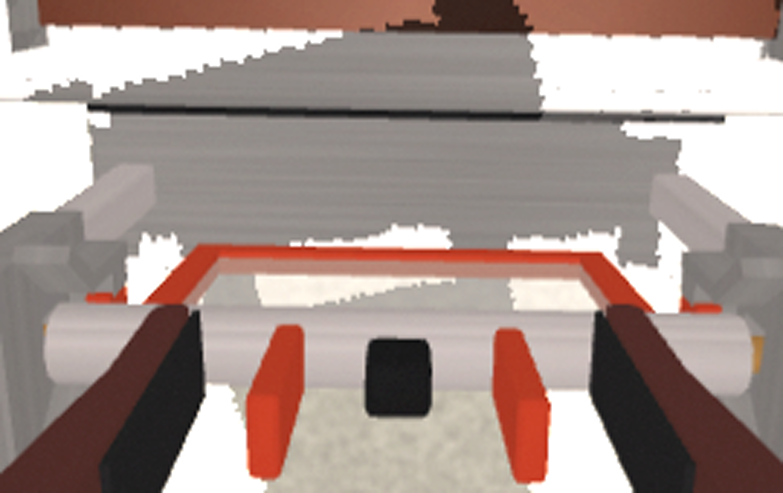

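```bash
python3 -m crank '[{"travel":[0,0,-0.1],"turn":0},{"travel":[0,0,-0.2],"turn":0},{"travel":[0,0,-0.3],"turn":0},{"travel":[0,0,-0.4],"turn":0},{"travel":[0,0,-0.5],"turn":0},{"travel":[0,0,-0.5],"turn":0},{"travel":[0,0,-0.4],"turn":0},{"travel":[0,0,-0.3],"turn":0},{"travel":[0,0,0],"turn":0}]' 1
python3 - <<'E'
from workcell import imaging,ctrl
from h import *
import pickle
plan(ctrl,[556.5,260.4,185],0.168)
c=cam(imaging,'wrist');pickle.dump(c,open('w14.pkl','wb'))
im=imaging.get_image('wrist')
cv2.imwrite('pics/w14.png',cv2.resize(cv2.convertScaleAbs(im[140:240,210:420],alpha=1.5,beta=10),None,fx=3.8,fy=3.8,interpolation=cv2.INTER_CUBIC))
s=imaging.get_image('side');cv2.imwrite('pics/s14.png',cv2.resize(s[190:350,130:330],None,fx=3.7,fy=3.7,interpolation=cv2.INTER_CUBIC))
E
```

```text
t: 20.2
ee_pos: [558.6, 261.0, 328.6]
orientation: [-3.121, -0.288, -0.007]
ft_force: [0.3, -0.5, 0.4]
width: 87.9
t 20.2 p [558.6 261.  328.6] yaw(y-axis) -2.9575 z [ 0.0035  0.0079 -1.    ] F [ 0.27 -0.53  0.44] M [ 0.003 -0.021 -0.014] w 87.9 q [0.42 0.32 1.57 0.01 1.25 1.8 ]
turn fs 0.161
shift fs after turn [-0.057  0.026  2.872] before turn [-0.058  0.025  2.872]
```

View pics/w14.png

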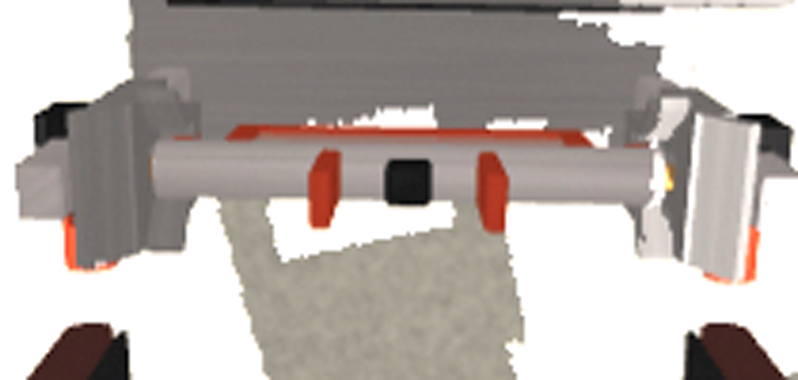

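View pics/s14.png

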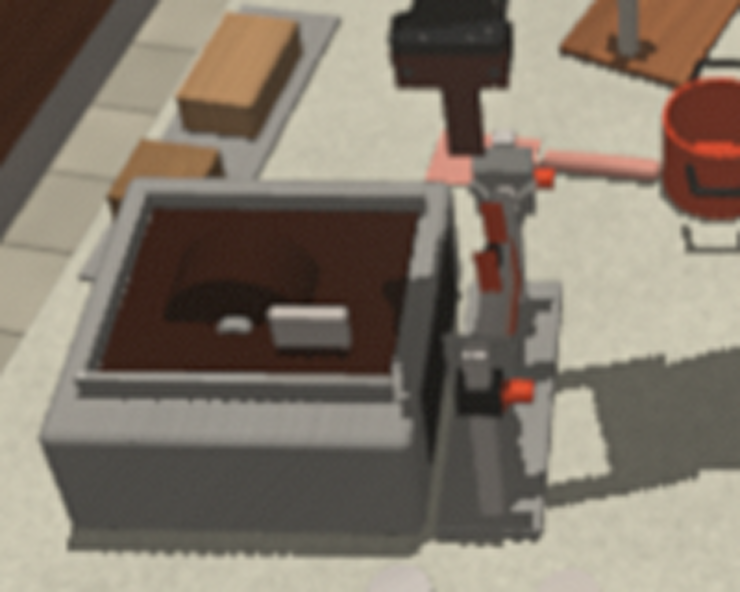

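Run:
```python
from h import *
import pickle
c=pickle.load(open('w14.pkl','rb'))
f=lambda x,y:(210+(x-1.4)/3.8,140+(y-1.4)/3.8)
z=193.5
L=onz(c,f(309,215),z);Rr=onz(c,f(506,218),z);print("tabs outer",L.round(1),Rr.round(1),np.linalg.norm(L-Rr),((L+Rr)/2).round(1))
zb=173.5
a=onz(c,f(386,182),zb);b=onz(c,f(431,182),zb);m=(a+b)/2;print("block",m.round(1),np.linalg.norm(a-b))
u=(L-Rr)/np.linalg.norm(L-Rr);print("left",(L-m)@u,"right",(m-Rr)@u)
a=onz(c,f(152,168),152);b=onz(c,f(657,172),152);print("tube",((a+b)/2).round(1),np.linalg.norm(a-b))
```

```text
tabs outer [549.  286.6 193.5] [557.8 235.3 193.5] 52.02220311985601 [553.4 261.  193.5]
block [557.6 261.6 173.5] 12.616366737957707
left 26.10005593538808 right 25.922147184467935
tube [555.6 262.7 152. ] 151.20548228517737
```

Tab outer faces measure 52.0 apart, 26.1 and 25.9 from the block. Both pins are therefore fully out in their holes, and the gripper is well clear. Handing in.

```bash
python3 -c "
from workcell import workorder
print(workorder.close_job())"
```

```text
the job is handed in; nothing more can be done
None
```

The splash guard is hanging on the machine with both pins sprung out, and the job is handed in at about 20 s of robot time. I squeezed the stand guard's tabs to their stops (27.8 mm) and lifted it straight off. I then lowered it into the machine's cradles and let the tabs out in stages while pressing about 9–11 N.

- **Seat height:** by feel, the pads met the tube about 5 mm higher than the camera estimate, and the firm stop came about 5.5 mm further down.
- **Forces:** there was one light touch on a cradle lip, about 5 N of push with 1.6–2.7 N sideways. I cleared it by lifting slightly and moving 1–2 mm. The push peaked briefly at about 18 N on meeting the stop, above the 12 N called plenty but below 25 N.
- **Last checks:** in the final wrist picture the tab outer faces were 52.0 mm apart, 26.1 and 25.9 mm from the block, which means both pins were fully out. The pin readings themselves are not available to me, so this rests on the picture. The gripper was open and about 150 mm above, touching nothing, and no other objects were touched.

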